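# Zero the peak gauge of the test bench

## Task

Take the load off first: wind the handwheel on the square black loading unit back counter-clockwise (seen from above), almost a full turn, until its tab is home against the steel stop. Lift the bridge-shaped guard off the round dial gauge and stand it upright on its two feet on the floor of the empty tray; once the load is off and the guard away, turn the dial's reset knob counter-clockwise until the pointer is right back at its zero stop. Do not shift or knock over the things standing about in between.

Things in the scene. Friction and masses are not known exactly. Their poses are not given: they have to be found in the camera images.
- wheel (a joint): Angle of the handwheel (rad): 0 = home, its tab against the stop lug; grows clockwise seen from above, up to 6.0. Turns with light friction (0.06 N m), stays where left. At angle q the handle lies, from the wheel's axis, in world direction (loader yaw + pi - q).
- loader: Fixed black box 110 x 110 x 50 mm high under a flat aluminium handwheel (radius 68, 56 to 68 mm above the table) on a vertical axis through its centre. A dark tab sticks out of the rim to radius 90, beside the handle. The steel stop lug, 78 mm high, stands at radius 85 on the box's -x side. Origin: centre of the underside; x, y along the box's sides, z up.
- handle_grip (a point): On the axis of the wheel's upright black handle, a round post 20 to 22 mm in diameter, 54 mm tall, 54 mm from the wheel's axis. It spins freely about itself, so it may be held tight while the wheel goes round. The point is 106 mm above the table, 38 above the wheel, 16 below the post's top. Its x, y axes have no meaning.
- pointer (a joint): Angle of the gauge's pointer and reset knob (rad): 0 = at the zero stop, grows clockwise seen from above, up to 4.7. Turns with light friction (0.04 N m), stays where left. At angle q the pointer points in world direction (gauge yaw + pi - q).
- knob_grip (a point): Grip point of the reset knob, on its vertical axis: a black bar 56 mm long, 14 mm wide, its top 83 mm above the table (38 mm above the gauge's face); the point is 12 mm below the top. The bar lies along this point's x axis; the pointer, a thin black needle, points to the point's -x, reaching 54 mm from the axis.
- gauge: Fixed gauge: round grey case, 150 mm in diameter, 45 mm high, lying on its back, with a white dial (diameter 114) on top, long ticks every 90 degrees. The zero tick lies towards its -x, next to a small steel stop pin 9 mm high. Origin: centre of the underside, z up.
- guard: Loose aluminium guard (about 0.2 kg), an upturned U over the knob, standing centred on the gauge's flat top at any yaw: top bar 140 mm long (x), 24 wide (y), 12 thick, its top 75 mm above the feet; at each end a leg 8 mm thick, 24 wide. Origin: centre between the feet, at their underside, z up.
- guard_grip (a point): Centre of the guard's top bar, 69 mm above its feet; axes as the guard's.
- tray: Fixed empty yellow plastic tray, open at the top: 190 (x) x 120 (y) x 30 mm high, walls 4 mm and floor about 4 mm thick, so 182 x 112 mm inside. Origin: centre of the underside, z up. (A like tray full of metal rods stands beyond, at the back of the table.)
- bottle: Loose white bottle with a grey cap, 48 mm in diameter, 130 mm tall, standing; origin at its underside. Bystander.
- jar: Loose amber jar, 48 mm in diameter, 75 mm tall, standing; origin at its underside. Bystander.
- adapter: Loose brass adapter, 44 mm in diameter, 75 mm tall, standing; origin at its underside. Bystander.
- spool: Loose empty black spool, 46 mm in diameter, 61 mm tall, standing; origin at its underside. Bystander.
Mind the look-alikes: they are no part of the job. Leave any brown look-alike of the loader alone.

How it is judged:
On the way, in this order (a step that is already met when the one before it is completed fails the run):
1. the handwheel is wound back home against its stop, while the gauge's pointer is still up the scale (value of joint wheel below 0.12 rad and value of joint pointer above 0.5 rad), for 0.1 s.
2. after that the pointer is turned back to its zero stop (value of joint pointer below 0.1 rad), for 0.1 s.
At the end, for the whole second after the job is handed in: The handwheel is within 0.12 rad of its stop, the pointer within 0.1 rad of its zero stop, and the guard stands at rest on both feet on the tray's floor (its origin inside the tray, less than 12 mm above the tray's underside, leaning less than 0.15 rad) (value of joint wheel below 0.12 rad and value of joint pointer below 0.1 rad and x of guard in the frame of tray between -0.09 and 0.09 m and y of guard in the frame of tray between -0.055 and 0.055 m and z of guard in the frame of tray below 0.012 m and angle between guard's own z axis and vertical below 0.15 rad and linear speed of guard below 0.02 m/s); the robot touches nothing.
It fails at once if the bottle is shifted by more than 30 mm or knocked over (distance of bottle from where it was at the start of the episode above 0.03 m or angle between bottle's own z axis and vertical above 0.5 rad).
It fails at once if the jar is shifted by more than 30 mm or knocked over (distance of jar from where it was at the start of the episode above 0.03 m or angle between jar's own z axis and vertical above 0.5 rad).
It fails at once if the adapter is shifted by more than 30 mm or knocked over (distance of adapter from where it was at the start of the episode above 0.03 m or angle between adapter's own z axis and vertical above 0.5 rad).
It fails at once if the spool is shifted by more than 30 mm or knocked over (distance of spool from where it was at the start of the episode above 0.03 m or angle between spool's own z axis and vertical above 0.5 rad).
It also fails if it takes over 72 s, if anything falls off the work surface, if the arm or the gripper's body presses on something with over 40 N, if the wrist force passes 120 N, or if a joint passes its speed limit or range.

## Robot

A 7-joint arm with a two-finger parallel gripper is mounted at the origin on the work surface. World frame = base frame: x ahead of the robot, y to its left, z up, the work surface at z = 0. Lengths are in m, angles in rad, forces in N, time in s.
With the tool pointing down it reaches from about 0.4 to 0.85 m from the base axis. Payload 10.4 kg.
Tool frame: the origin (TCP) lies at the very end of the fingers, on their centre line; the grasp point (between the pads) lies manip.hold_point_z behind it (manip.hold_point_z is the distance from the TCP to the grasp point, in m); z points along the fingers, y is the direction in which the jaws open and shut (so a half turn about z gives the same grasp; the last joint's range is limited). The gripper opens to 85 mm and grips with 20 to 120 N. Pads are 22 mm wide; open, the fingers measure 114 mm over their backs; the gripper's body (76 mm by 85 mm) begins 54 mm behind the grasp point. The pads swing forward as they close: fully open they stand 13 mm farther back than shut.
Start: joints at [1.13, 0.332, -0.065, 1.46, 0.022, 1.35, -0.088], TCP at [0.254, -0.571, 0.231] pointing down, gripper open.
Joint ranges: [-2.6, 2.6], [-0.5, 2.12], [-1.47, 1.34], [0.16, 2.42], [-1.27, 4.41], [0.06, 2.06], [-2.6, 2.6]. Speed limits (rad/s): [2.22, 2.22, 2.79, 2.79, 3.14, 3.14, 3.14].

## Interface

Orientations are given as a unit quaternion [x, y, z, w].
In Python, from workcell import manip gives the robot as it stands.
- The arm moves only by the tool jog_arm, never from a script. Its arguments are lists of equal length, an entry for each row: "translation": the shift along the world's x, y, z in mm, a list of three; "turn": the turn about the world's z in degrees. In form: {"translation": [[x, y, z], ...], "turn": [turn, ...]}. A call has 1 to 12 rows; each row is the pose to reach, as a shift and turn from the pose measured when the call began; what a row does not reach only later rows make up. A row lasts 1/12 s, in which the tool goes at most 41.7 mm and 7.16 degrees, less where a joint would pass 70% of its speed; a pose out of reach is approached as far as the arm can. A call with a gripper value outside its range is refused whole. "grip" is the finger opening in mm, from 0 to 85.4, set as the call begins (left out, the last holds). The fingers move at their own pace and stop on an object; "grip_force" is the grip in N (left out, the last holds). Time passes only in rows, so rows that repeat a pose let the fingers close. It gives the time, the measured TCP pose, the force and the opening at its end, in the units of the state.
- manip.get_obs(): the state, without advancing time (a new reading comes with each control period).
- manip.camera(name): name is "scene" or "top" or "wrist"; returns a dict with "frame" (420x560x3 uint8, red, green, blue), "mtx" (3x3 intrinsics, pixels), "pose" (4x4, takes a point from camera to world coordinates). Camera axes: x right, y down, z forward; pixel columns grow to the right and rows downward; lengths in m; the calibration is good to about 2 mm. A picture is of the moment at which its call begins. There is no depth.
- manip.hand_in(): hands the job in, once; it reports no verdict.
Trained networks look in a picture, given as the dict that the camera call returned (one of the last four; its "shot" number tells which), for a name from the list of things; names that differ only in an ending like _2 or _b are one class to them, and where a whole thing is asked for, a point or a joint stands for the part that bears it (a point fixed in the world has none). Each returns a list of dicts, best first, with "confidence" (0 to 1); they miss things now and then, are a little off and sometimes report something else, mostly with a low value. They report only what shows in the picture. A call takes as long as a camera call. They do not tell look-alikes from the thing itself.
- manip.outline_of(picture, label): "mask" (420x560 bool, what is visible of it) and "extent" ([left, top, right, bottom] in pixels, round what is visible of it).
- manip.pinpoint(picture, label): "at" ([column, row] in pixels: a listed point, or the origin of a listed thing).
The state is a dict: "clock": time; "joint_pos": joint angles; "joint_velocities": joint speeds; "tau": joint torques, N m; "position": TCP position; "ee_rot": TCP orientation; "ft_force": force on the tool from outside, world axes, zero at the start; "torque": the same for the moment, N m; "grip_width": opening from 0.0 (shut) to 1.0 (fully open).
Only numpy, scipy, OpenCV 4.12 (cv2) and the standard library are available. Lean on these libraries where they do the work, as an engineer would, in place of code of your own. Each camera call takes 0.05 s, during which the arm holds its last target. There are 200 camera calls.

## Working session

There is one attempt and no reset: what is moved stays moved. The work goes in short steps, Python scripts to look and compute and a tool call to move; the robot and the scene stay as the last step left them, time stands still between calls to the robot, and variables do not carry over. Pictures are saved under pics/ and viewed, about 8 in all and at most 12, crops included, and the job is handed in when it is done.

Besides the shell and the picture viewer there is one more tool, called after "Request:" by a JSON object that holds its "fn" and its "kwargs", one argument or row to a line. jog_arm: Moves the arm, as the interface text tells. Its arguments: {"type":"object","properties":{"translation":{"type":"array"},"turn":{"type":"array"},"grip":{"type":"number"},"grip_force":{"type":"number"}},"required":["translation","turn"]}

```bash
mkdir -p pics; cat > h.py <<'E'
import numpy as np, cv2
from workcell import manip
def ray(p,px):
    K=np.array(p["mtx"]);T=np.array(p["pose"])
    d=T[:3,:3]@np.linalg.solve(K,[px[0],px[1],1.]);return T[:3,3],d
def at(p,px,z):
    o,d=ray(p,px);return o+d*(z-o[2])/d[2]
def proj(p,P):
    T=np.array(p["pose"]);c=T[:3,:3].T@(np.array(P)-T[:3,3]);u=np.array(p["mtx"])@c;return u[:2]/u[2]
def save(p,n,box=None,s=1):
    f=p["frame"][:,:,::-1]
    if box: f=f[box[1]:box[3],box[0]:box[2]]
    cv2.imwrite("pics/"+n,cv2.resize(f,None,fx=s,fy=s,interpolation=cv2.INTER_CUBIC))
E
python3 - <<'E'
from h import *
o=manip.get_obs();print({k:np.round(v,3) for k,v in o.items()},manip.hold_point_z)
Z=dict(handle_grip=.106,knob_grip=.071,gauge=0,guard_grip=.114,guard=.045,loader=0,tray=0,bottle=0,jar=0,adapter=0,spool=0)
for n in("top","scene"):
    p=manip.camera(n);save(p,n+"1.png")
    print(n,np.round(p["pose"],2).tolist())
    for k,z in Z.items():
        for r in manip.pinpoint(p,k):
            if r["confidence"]>.2: print(k,round(r["confidence"],2),np.round(r["at"]),np.round(at(p,r["at"],z)[:2],3))
E
cd pics; python3 -c "
import cv2,numpy as np
cv2.imwrite('a.png',cv2.resize(np.vstack([cv2.imread('top1.png'),cv2.imread('scene1.png')]),None,fx=.71,fy=.71))"
```

```text
{'clock': np.float64(0.0), 'joint_pos': array([ 1.13 ,  0.333, -0.065,  1.461,  0.022,  1.35 , -0.088]), 'joint_velocities': array([-0.001, -0.   ,  0.001, -0.001,  0.002,  0.001, -0.001]), 'tau': array([-0.0000e+00, -6.2544e+01,  4.9000e-02, -3.9158e+01,  1.6000e-02,
        1.0000e-02,  0.0000e+00]), 'position': array([ 0.253, -0.571,  0.231]), 'ee_rot': array([ 0.978,  0.207, -0.   , -0.001]), 'ft_force': array([-0.293, -0.978, -0.283]), 'torque': array([0.007, 0.02 , 0.055]), 'grip_width': np.float64(1.003)} 0.0187
top [[0.03, -0.99, 0.1, 0.35], [-1.0, -0.03, 0.01, -0.02], [-0.01, -0.1, -0.99, 1.06], [0.0, 0.0, 0.0, 1.0]]
handle_grip 0.62 [133. 300.] [0.234 0.309]
handle_grip 0.43 [170. 177.] [0.514 0.243]
knob_grip 0.43 [409. 167.] [ 0.56  -0.312]
gauge 0.66 [400. 171.] [ 0.565 -0.313]
gauge 0.21 [339. 211.] [ 0.459 -0.158]
guard_grip 0.58 [415. 162.] [ 0.562 -0.313]
guard 0.79 [404. 169.] [ 0.56 -0.31]
loader 0.81 [153. 273.] [0.29  0.301]
loader 0.56 [339. 151.] [ 0.613 -0.157]
loader 0.55 [161. 174.] [0.541 0.294]
tray 0.83 [274. 156.] [0.594 0.01 ]
bottle 0.63 [218. 149.] [0
[... 242 characters left out ...]
, 0.91], [0.0, 0.0, 0.0, 1.0]]
handle_grip 0.73 [407. 202.] [0.522 0.244]
handle_grip 0.49 [388. 100.] [0.229 0.311]
knob_grip 0.87 [141. 278.] [ 0.553 -0.315]
gauge 0.83 [152. 294.] [ 0.559 -0.31 ]
gauge 0.63 [229. 305.] [ 0.619 -0.159]
gauge 0.39 [143. 279.] [ 0.52  -0.327]
guard_grip 0.7 [136. 273.] [ 0.561 -0.315]
guard 0.82 [148. 286.] [ 0.561 -0.309]
loader 0.96 [420. 230.] [0.541 0.297]
loader 0.74 [380. 147.] [0.287 0.293]
tray 0.72 [303. 280.] [0.598 0.005]
bottle 0.9 [370. 269.] [0.607 0.153]
jar 0.83 [219. 239.] [ 0.462 -0.154]
adapter 0.88 [343. 204.] [0.433 0.146]
spool 0.59 [146. 288.] [ 0.542 -0.321]
spool 0.56 [228. 304.] [ 0.615 -0.161]
spool 0.54 [144. 280.] [ 0.523 -0.324]
```

View pics/top1.png

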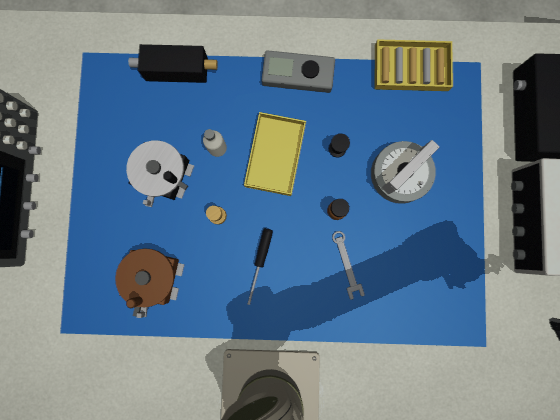

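View pics/scene1.png

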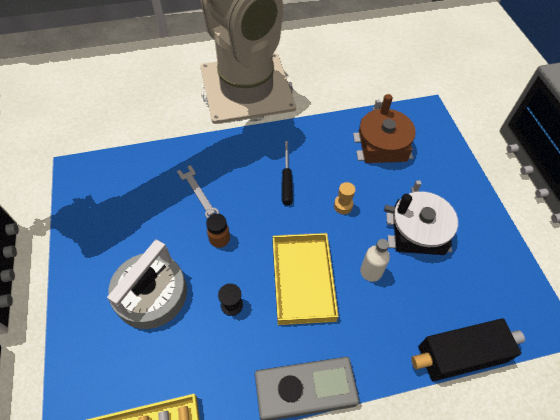

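The black unit is the silver-wheeled one at top (155,168) / scene (425,222). The brown look-alike sits at top (145,280) / scene (387,135) and stays untouched. The gauge with its guard is at top (404,170), the empty tray at (274,154). I'll confirm the loader and its stop in one crop.

```bash
python3 - <<'E'
from h import *
a=cv2.imread("pics/top1.png");b=cv2.imread("pics/scene1.png")
f=lambda im,x,y,r:cv2.resize(im[y-r:y+r,x-r:x+r],(390,390),interpolation=cv2.INTER_CUBIC)
g=lambda im,x,y,r:cv2.resize(im[y-r:y+r,x-r:x+r],(300,300),interpolation=cv2.INTER_CUBIC)
cv2.imwrite("pics/crop2.png",np.vstack([np.hstack([g(a,158,172,45),g(b,420,215,48)]),np.hstack([g(a,404,170,40),g(b,148,285,48)])]))
E
```

```text
(no output)
```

View pics/crop2.png

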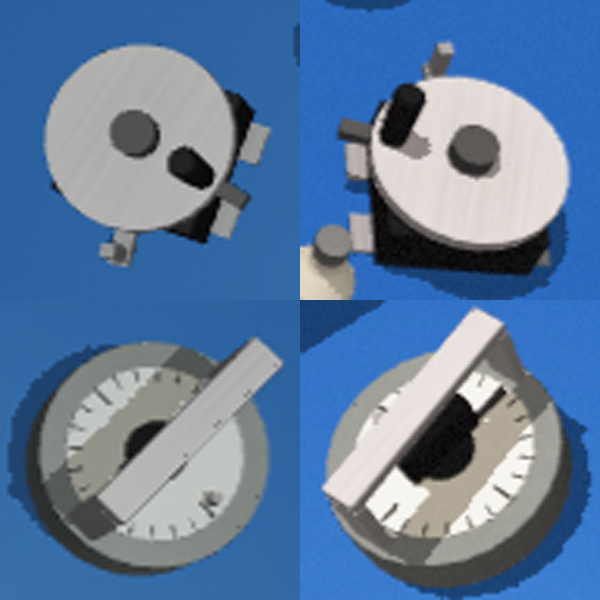

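The crop confirms it. The black box under the silver wheel has a steel lug at top px ≈(148,201), a dark tab at ≈(183,185) and the handle at ≈(170,177). The guard spans the gauge diagonally, with the zero pin at top px ≈(420,183).

```bash
python3 - <<'E'
from h import *
t=manip.camera("top");s=manip.camera("scene")
def tri(a,b):
    A=[];B=[]
    for p,x in((t,a),(s,b)):
        o,d=ray(p,x);d/=np.linalg.norm(d);M=np.eye(3)-np.outer(d,d);A.append(M);B.append(M@o)
    return np.linalg.solve(sum(A),sum(B))
def pick(p,k,ref,z):
    r=[q for q in manip.pinpoint(p,k) if np.linalg.norm(at(p,q["at"],z)[:2]-ref)<.03]
    return r[0]["at"] if r else None
for k,ref,z in(("handle_grip",(.518,.243),.106),("loader",(.541,.295),0),("gauge",(.562,-.311),0),("guard_grip",(.562,-.314),.114),("knob_grip",(.555,-.314),.071),("tray",(.596,.008),0)):
    a,b=pick(t,k,ref,z),pick(s,k,ref,z)
    if a is not None and b is not None: print(k,np.round(tri(a,b),3),np.round(at(t,a,z),3),np.round(at(s,b,z),3))
ang=lambda v:round(np.degrees(np.arctan2(v[1],v[0])),1)
L=np.array([.541,.296]);G=np.array([.562,-.311])
print("lug",[ (np.round(at(p,x,.078)[:2],3),ang(at(p,x,.078)[:2]-L),np.linalg.norm(at(p,x,.078)[:2]-L)) for p,x in((t,(148.5,202)),(s,(417.5,182)))])
print("tab",[ang(at(p,x,.062)[:2]-L) for p,x in((t,(184,186)),(s,(385,208)))])
print("pin",ang(at(t,(421,181),.054)[:2]-G))
def px(c,x,y,r): return (c[0]-r+x*2*r/300,c[1]-r+y*2*r/300)
e1=at(t,px((404,170),265,357,40),.12);e2=at(t,px((404,170),108,507,40),.12)
f1=at(s,px((148,285),190,18,48),.12);f2=at(s,px((148,285),38,192,48),.12)
for a,b in((e1,e2),(f1,f2)): print("guard",ang(a-b),np.round((a+b)/2,3),np.linalg.norm(a-b))
n=at(s,px((148,285),200,92,48),.05);print("needle",ang(n[:2]-G),np.linalg.norm(n[:2]-G))
m=[q for q in manip.outline_of(t,"tray") if abs(q["extent"][0]-245)<20][0]["mask"]
c=cv2.findContours(m.astype(np.uint8),0,1)[0];c=max(c,key=len);b=cv2.boxPoints(cv2.minAreaRect(c))
w=np.array([at(t,x,.03)[:2] for x in b]);print("tray",w.mean(0).round(3),[(ang(w[i]-w[i-1]),np.linalg.norm(w[i]-w[i-1]).round(3)) for i in range(2)])
E
```

```text
handle_grip [0.513 0.246 0.099] [0.512 0.243 0.106] [0.517 0.244 0.106]
loader [0.543 0.284 0.007] [0.545 0.287 0.   ] [0.54  0.286 0.   ]
gauge [ 0.563 -0.31   0.004] [ 0.564 -0.309  0.   ] [ 0.561 -0.313  0.   ]
guard_grip [ 0.557 -0.31   0.108] [ 0.556 -0.308  0.114] [ 0.56  -0.309  0.114]
knob_grip [ 0.555 -0.311  0.067] [ 0.554 -0.308  0.071] [ 0.557 -0.311  0.071]
tray [ 0.597  0.005 -0.012] [0.594 0.004 0.   ] [0.602 0.003 0.   ]
lug [(array([0.459, 0.297]), np.float64(179.0), np.float64(0.08248831562425614)), (array([0.46 , 0.302]), np.float64(175.7), np.float64(0.0812737829063659))]
tab [np.float64(-117.6), np.float64(-116.3)]
pin -131.3
guard -45.5 [ 0.375 -0.309  0.12 ] 0.1295352730392289
guard 134.7 [ 0.559 -0.311  0.12 ] 0.13386214877174119
needle 132.2 0.051752649182893296
tray [0.595 0.007] [(np.float64(80.2), np.float64(0.121)), (np.float64(-9.0), np.float64(0.196))]
```

```bash
python3 - <<'E'
from h import *
for n,c,r in(("top",(155,168),40),("scene",(427,222),45)):
    p=manip.camera(n);f=p["frame"].astype(int)
    m=((f.min(2)>120)&(f.max(2)-f.min(2)<30)).astype(np.uint8)
    mm=np.zeros_like(m);cv2.circle(mm,c,r,1,-1);m*=mm
    m=cv2.morphologyEx(m,cv2.MORPH_OPEN,np.ones((13,13)))
    k=max(cv2.findContours(m,0,1)[0],key=cv2.contourArea);k=cv2.convexHull(k)
    e=cv2.fitEllipse(k);w=np.array([at(p,q[0],.068)[:2] for q in k])
    cc,rr=cv2.minEnclosingCircle(w.astype(np.float32)*1000);print(n,e,at(p,e[0],.068).round(4),cc,rr)
    m=[q for q in manip.outline_of(p,"handle_grip")]
    for q in m: print(q["confidence"],q["extent"])
E
```

```text
top ((154.2042236328125, 167.7786865234375), (54.48130798339844, 56.38199234008789), 50.028106689453125) [0.5421 0.292  0.068 ] (542.4655151367188, 291.67376708984375) 67.30089569091797
0.45 [124.2, 292.4, 144.5, 308.5]
scene ((428.4969787597656, 221.71084594726562), (45.30750274658203, 60.29243087768555), 94.18070220947266) [0.557  0.2899 0.068 ] (544.9820556640625, 288.2045593261719) 67.08245086669922
0.68 [381.1, 98.2, 393.2, 114.4]
0.54 [399.1, 196.6, 411.8, 215.9]
```

Request:
{"fn": "jog_arm", "kwargs": {
  "translation": [
    [0, 0, 40],
    [0, 0, 80],
    [0, 40, 100],
    [0, 80, 100],
    [0, 120, 100],
    [0, 160, 100],
    [20, 200, 100],
    [40, 240, 100],
    [60, 280, 100],
    [80, 320, 100],
    [100, 360, 100],
    [120, 400, 100]
  ],
  "turn": [7, 14, 21, 28, 35, 42, 42, 42, 42, 42, 42, 42]
}}

```text
clock: 3.15
position: [0.3658, -0.1857, 0.3316]
ee_rot: [0.839, 0.544, -0.0, 0.001]
ft_force: [1.7, -0.5, 0.6]
grip_width: 1.0
```

Request:
{"fn": "jog_arm", "kwargs": {
  "translation": [
    [14, 40, 0],
    [28, 80, 0],
    [42, 119, 0],
    [56, 158, 0],
    [70, 197, 0],
    [84, 236, 0],
    [98, 275, 0],
    [111, 314, 0],
    [125, 353, 0],
    [138, 391, 0],
    [149, 430, 0],
    [149, 430, -30]
  ],
  "turn": [0, 0, 0, 0, 0, 0, 0, 0, 0, 0, 0, 0],
  "grip": 60
}}

```text
clock: 4.15
position: [0.5144, 0.2558, 0.3051]
ee_rot: [0.836, 0.549, 0.004, -0.002]
ft_force: [-1.0, 1.9, 1.5]
grip_width: 0.705
```

```bash
python3 - <<'E'
from h import *
o=manip.get_obs();print(o["position"].round(4),o["joint_pos"].round(2))
p=manip.camera("wrist");save(p,"w1.png",None,1)
for q in manip.pinpoint(p,"handle_grip"): print(q["confidence"],np.round(q["at"]),at(p,q["at"],.106).round(4))
E
```

```text
[0.5144 0.2558 0.3051] [ 0.29  0.35 -1.05  1.45  0.3   1.51 -1.16]
0.87 [ 18. 236.] [0.2317 0.309  0.106 ]
0.75 [274. 187.] [0.5154 0.2478 0.106 ]
```

View pics/w1.png

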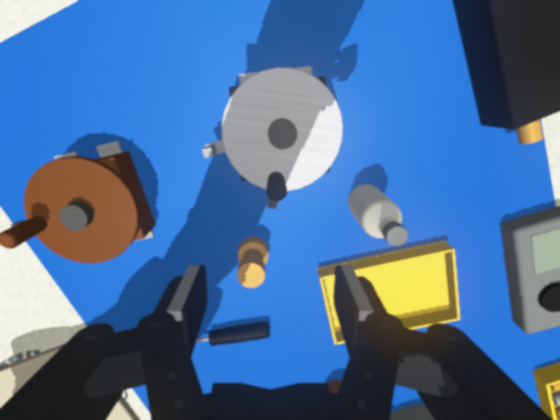

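The wrist view shows the handle at (274,187) in front of the hub (283,133), agreeing with triangulation to about 3 mm. Descending over it.

Request:
{"fn": "jog_arm", "kwargs": {
  "translation": [
    [0, -5, -30],
    [0, -10, -60],
    [0, -10, -90],
    [0, -10, -120],
    [0, -10, -140],
    [0, -10, -140],
    [0, -10, -140]
  ],
  "turn": [-3, -6, -6, -6, -6, -6, -6]
}}

```text
clock: 4.83
position: [0.5135, 0.2348, 0.1589]
ee_rot: [0.866, 0.501, -0.003, -0.001]
ft_force: [0.8, 0.2, 0.4]
grip_width: 0.699
```

```bash
python3 - <<'E'
from h import *
o=manip.get_obs();print(o["position"].round(4),o["joint_pos"].round(2))
p=manip.camera("wrist");save(p,"w2.png",None,.7)
for q in manip.pinpoint(p,"handle_grip"): print(q["confidence"],np.round(q["at"]),at(p,q["at"],.106).round(4))
E
```

```text
[0.5135 0.2348 0.1589] [ 0.28  0.42 -0.98  1.67  0.36  1.25 -1.3 ]
0.9 [263. 219.] [0.5141 0.2459 0.106 ]
```

View pics/w2.png

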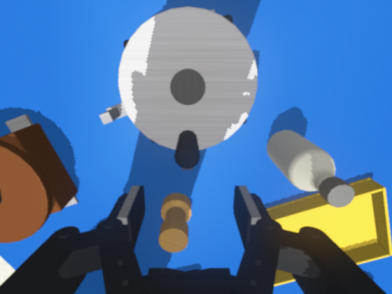

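The handle is centred between the fingers about 11 mm ahead, and nothing is in the way. Shift +11 mm in y, then go down and grip.

Request:
{"fn": "jog_arm", "kwargs": {
  "translation": [
    [1, 11, 0],
    [1, 11, 0],
    [1, 11, -20],
    [1, 11, -40],
    [1, 11, -60],
    [1, 11, -69],
    [1, 11, -69],
    [1, 11, -69]
  ],
  "turn": [0, 0, 0, 0, 0, 0, 0, 0]
}}

```text
clock: 5.6
position: [0.5154, 0.2476, 0.0921]
ee_rot: [0.865, 0.501, -0.001, -0.001]
ft_force: [0.3, -0.2, 0.2]
grip_width: 0.701
```

Request:
{"fn": "jog_arm", "kwargs": {
  "translation": [
    [0, 0, 0],
    [0, 0, 0],
    [0, 0, 0],
    [0, 0, 0],
    [0, 0, 0],
    [0, 0, 0]
  ],
  "turn": [0, 0, 0, 0, 0, 0],
  "grip": 10,
  "grip_force": 40
}}

```text
clock: 6.1
position: [0.5161, 0.2479, 0.0934]
ee_rot: [0.865, 0.501, -0.0, -0.0]
ft_force: [-0.3, -1.2, 5.9]
grip_width: 0.237
```

```bash
cat > arc.py <<'E'
import sys;from h import *
cx,cy,r,n,st=map(float,sys.argv[1:])
o=manip.get_obs();P=o["position"];print(P.round(4),o["joint_pos"].round(2),o["grip_width"],o["ft_force"].round(1))
a=np.arctan2(P[1]-cy,P[0]-cx);print("ang",np.degrees(a),"r",np.hypot(P[1]-cy,P[0]-cx))
b=a+np.radians(st)*np.arange(1,n+1)
print((1000*np.c_[cx+r*np.cos(b)-P[0],cy+r*np.sin(b)-P[1]]).round().astype(int).tolist())
E
python3 arc.py .543 .290 .054 12 12
```

```text
[0.5161 0.2479 0.0934] [ 0.22  0.51 -0.93  1.72  0.44  1.14 -1.37] 0.23683603015922527 [-0.3 -1.2  5.9]
ang -122.61188225096787 r 0.04995905859577525
[[8, -8], [19, -11], [30, -12], [41, -10], [52, -6], [61, 0], [69, 8], [75, 18], [79, 28], [81, 40], [80, 51], [77, 62]]
```

```bash
python3 arc.py .545 .2934 .054 6 10
```

```text
[0.5161 0.2479 0.0934] [ 0.22  0.51 -0.93  1.72  0.44  1.14 -1.37] 0.23683603015922527 [-0.3 -1.2  5.9]
ang -122.4548445133839 r 0.05390111021859279
[[8, -4], [17, -7], [27, -8], [36, -8], [45, -6], [54, -2]]
```

Request:
{"fn": "jog_arm", "kwargs": {
  "translation": [
    [8, -4, 0],
    [17, -7, 0],
    [27, -8, 0],
    [27, -8, 0]
  ],
  "turn": [0, 0, 0, 0]
}}

```text
clock: 6.43
position: [0.5455, 0.2393, 0.0935]
ee_rot: [0.866, 0.5, 0.001, -0.0]
ft_force: [0.7, -3.6, 0.8]
grip_width: 0.238
```

Request:
{"fn": "jog_arm", "kwargs": {
  "translation": [
    [9, 0, 0],
    [18, 2, 0],
    [27, 6, 0],
    [27, 6, 0]
  ],
  "turn": [0, 0, 0, 0]
}}

```text
clock: 6.77
position: [0.5735, 0.247, 0.0935]
ee_rot: [0.866, 0.5, 0.001, -0.001]
ft_force: [-0.2, 2.9, 1.1]
grip_width: 0.235
```

```bash
python3 arc.py .545 .2934 .054 8 12
```

```text
[0.5735 0.247  0.0935] [ 0.18  0.6  -0.89  1.58  0.49  1.19 -1.33] 0.23464327004973434 [-0.2  2.9  1.1]
ang -58.399761646422604 r 0.05444379833401445
[[9, 7], [16, 16], [21, 26], [25, 37], [25, 48], [24, 59], [20, 70], [14, 79]]
```

Request:
{"fn": "jog_arm", "kwargs": {
  "translation": [
    [9, 7, 0],
    [16, 16, 0],
    [21, 26, 0],
    [25, 37, 0],
    [25, 48, 0],
    [24, 59, 0],
    [20, 70, 0],
    [14, 79, 0],
    [14, 79, 0]
  ],
  "turn": [0, 0, 0, 0, 0, 0, 0, 0, 0]
}}

```text
clock: 7.52
position: [0.5853, 0.3295, 0.0935]
ee_rot: [0.865, 0.502, 0.002, -0.002]
ft_force: [1.0, 3.3, -1.8]
grip_width: 0.239
```

```bash
python3 arc.py .545 .2934 .054 11 12
```

```text
[0.5853 0.3295 0.0935] [ 0.01  0.69 -0.86  1.45  0.53  1.24 -1.43] 0.23887215562503272 [ 1.   3.3 -1.8]
ang 41.83636150395754 r 0.05408914611953515
[[-8, 8], [-18, 13], [-29, 17], [-40, 18], [-51, 17], [-62, 13], [-72, 8], [-80, 0], [-87, -9], [-92, -19], [-94, -30]]
```

Request:
{"fn": "jog_arm", "kwargs": {
  "translation": [
    [-8, 8, 0],
    [-18, 13, 0],
    [-29, 17, 0],
    [-40, 18, 0],
    [-51, 17, 0],
    [-62, 13, 0],
    [-72, 8, 0],
    [-80, 0, 0],
    [-87, -9, 0],
    [-90, -15, 0],
    [-90, -15, 0]
  ],
  "turn": [0, 0, 0, 0, 0, 0, 0, 0, 0, 0, 0]
}}

```text
clock: 8.43
position: [0.4949, 0.3128, 0.0935]
ee_rot: [0.865, 0.502, 0.002, -0.001]
ft_force: [2.4, -1.6, -2.5]
grip_width: 0.239
```

```bash
python3 arc.py .545 .2934 .054 8 4
```

```text
[0.4949 0.3128 0.0935] [ 0.09  0.53 -0.93  1.69  0.46  1.15 -1.49] 0.23886028714676819 [ 2.4 -1.6 -2.5]
ang 158.85953683827614 r 0.05368211185392492
[[-2, -3], [-3, -7], [-3, -11], [-4, -15], [-4, -18], [-4, -22], [-4, -26], [-3, -30]]
```

Request:
{"fn": "jog_arm", "kwargs": {
  "translation": [
    [-2, -4, 0],
    [-3, -8, 0],
    [-4, -12, 0],
    [-4, -15, 0],
    [-4, -15, 0]
  ],
  "turn": [0, 0, 0, 0, 0]
}}

```text
clock: 8.85
position: [0.4919, 0.3057, 0.0948]
ee_rot: [0.864, 0.503, 0.008, -0.007]
ft_force: [16.4, 30.1, -21.2]
grip_width: 0.238
```

Request:
{"fn": "jog_arm", "kwargs": {
  "translation": [
    [0, -2, 0],
    [0, -4, 0],
    [0, -4, 0]
  ],
  "turn": [0, 0, 0]
}}

```text
clock: 9.1
position: [0.4921, 0.3063, 0.0948]
ee_rot: [0.863, 0.505, 0.011, -0.01]
ft_force: [12.1, 19.5, -19.5]
grip_width: 0.237
```

Resistance of 20–30 N at handle azimuth ≈167°, which fits the tab meeting the lug. I'll release, lift and check.

Request:
{"fn": "jog_arm", "kwargs": {
  "translation": [
    [0, 1, 0],
    [0, 1, 0],
    [0, 1, 0],
    [0, 1, 0]
  ],
  "turn": [0, 0, 0, 0],
  "grip": 60
}}

```text
clock: 9.43
position: [0.4918, 0.3073, 0.0948]
ee_rot: [0.863, 0.505, 0.011, -0.01]
ft_force: [1.0, -0.5, -0.5]
grip_width: 0.698
```

Request:
{"fn": "jog_arm", "kwargs": {
  "translation": [
    [0, 0, 35],
    [0, 0, 70],
    [0, 0, 105],
    [0, 0, 140],
    [0, -40, 180],
    [0, -80, 200],
    [0, -120, 210],
    [0, -160, 210],
    [0, -200, 210],
    [0, -240, 210],
    [0, -240, 210]
  ],
  "turn": [0, 0, 0, 0, 0, 0, 0, 0, 0, 0, 0]
}}

```text
clock: 10.35
position: [0.4919, 0.0598, 0.3048]
ee_rot: [0.865, 0.501, 0.01, -0.009]
ft_force: [-0.6, 0.0, -0.1]
grip_width: 0.703
```

```bash
python3 - <<'E'
from h import *
g=lambda p,x,y,r:cv2.resize(p["frame"][y-r:y+r,x-r:x+r,::-1],(390,390),interpolation=cv2.INTER_CUBIC)
t=manip.camera("top");s=manip.camera("scene")
cv2.imwrite("pics/c3.png",np.hstack([g(t,156,172,45),g(s,420,215,48)]))
o=manip.get_obs();print(o["position"].round(4),o["joint_pos"].round(2))
for p in(t,s):
  for k in("handle_grip","bottle","adapter"):
    for q in manip.pinpoint(p,k): print(k,q["confidence"],at(p,q["at"],.106 if k[0]=="h" else 0).round(3)[:2])
E
```

```text
[0.4919 0.0635 0.3048] [ 0.74  0.08 -0.98  1.64  0.04  1.44 -0.76]
handle_grip 0.72 [0.234 0.312]
handle_grip 0.72 [0.5   0.305]
handle_grip 0.67 [ 0.609 -0.295]
handle_grip 0.56 [0.241 0.301]
bottle 0.74 [0.609 0.149]
adapter 0.72 [0.434 0.15 ]
```

View pics/c3.png

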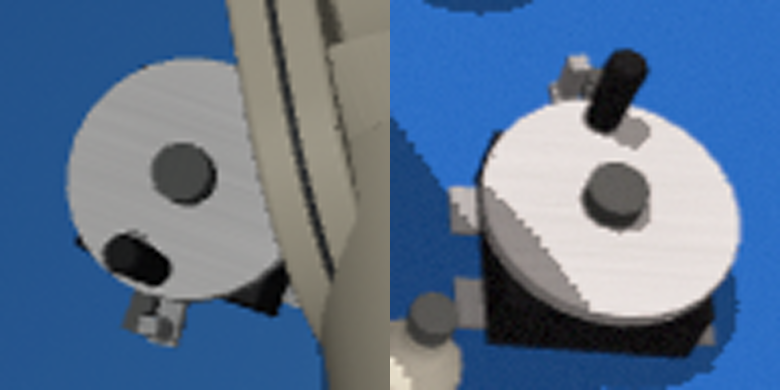

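The tab now touches the steel lug (top crop ≈(145,315), scene crop ≈(590,85)), so the wheel is home, as the 20–30 N stall suggested. Next is the guard.

Request:
{"fn": "jog_arm", "kwargs": {
  "translation": [
    [6, -34, 0],
    [12, -68, 0],
    [18, -102, 0],
    [24, -136, 0],
    [30, -170, 0],
    [36, -204, 0],
    [42, -238, 0],
    [48, -272, 0],
    [54, -306, 0],
    [60, -340, 0],
    [66, -374, -30],
    [66, -374, -60]
  ],
  "turn": [7, 14, 21, 28, 35, 42, 49, 56, 63, 70, 75, 75]
}}

```text
clock: 11.75
position: [0.5585, -0.3114, 0.2445]
ee_rot: [0.376, 0.926, 0.002, -0.013]
ft_force: [0.7, -1.8, -1.4]
grip_width: 0.705
```

Request:
{"fn": "jog_arm", "kwargs": {
  "translation": [
    [0, 0, -10],
    [0, 0, -10]
  ],
  "turn": [0, 0]
}}

```text
clock: 11.92
position: [0.5575, -0.3111, 0.2313]
ee_rot: [0.377, 0.926, 0.003, -0.015]
ft_force: [0.3, -0.8, -0.5]
grip_width: 0.703
```

```bash
python3 - <<'E'
from h import *
o=manip.get_obs();q=o["ee_rot"];print(o["position"].round(4),o["joint_pos"].round(2),"jaw",2*np.degrees(np.arctan2(q[1],q[0]))-90)
p=manip.camera("wrist");save(p,"w4.png",None,1)
for k,z in(("guard_grip",.114),("guard",.045),("gauge",0),("knob_grip",.071)):
  for q in manip.pinpoint(p,k): print(k,q["confidence"],np.round(q["at"]),at(p,q["at"],z).round(4))
E
```

```text
[ 0.5575 -0.3111  0.2313] [ 1.04  0.52 -0.86  1.36  0.38  1.47  0.99] jaw 45.75371346038975
guard_grip 0.8 [273. 205.] [ 0.5581 -0.3084  0.114 ]
guard 0.9 [273. 187.] [ 0.5595 -0.3094  0.045 ]
```

View pics/w4.png

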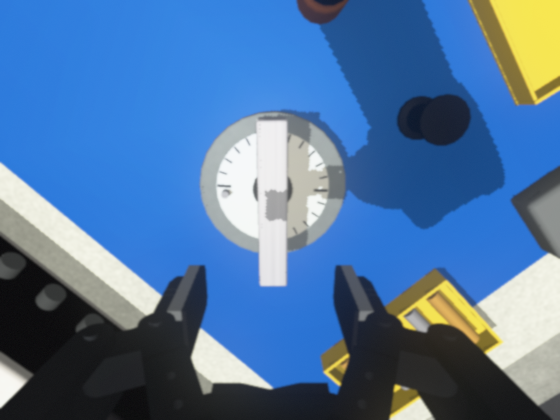

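The guard bar is vertical in the wrist view at x≈272, between the jaws and parallel to the pads. Descending to grip it.

Request:
{"fn": "jog_arm", "kwargs": {
  "translation": [
    [1, 2, -30],
    [1, 2, -60],
    [1, 2, -90],
    [1, 2, -115],
    [1, 2, -135],
    [1, 2, -135],
    [1, 2, -135]
  ],
  "turn": [-1, -1, -1, -1, -1, -1, -1]
}}

```text
clock: 12.75
position: [0.5609, -0.3078, 0.1029]
ee_rot: [0.384, 0.923, 0.002, -0.011]
ft_force: [-0.6, -0.7, 0.3]
grip_width: 0.701
```

Request:
{"fn": "jog_arm", "kwargs": {
  "translation": [
    [0, 0, 0],
    [0, 0, 0],
    [0, 0, 0],
    [0, 0, 0],
    [0, 0, 0],
    [0, 0, 0]
  ],
  "turn": [0, 0, 0, 0, 0, 0],
  "grip": 10,
  "grip_force": 50
}}

```text
clock: 13.25
position: [0.562, -0.3081, 0.1049]
ee_rot: [0.384, 0.923, 0.002, -0.01]
ft_force: [-1.2, 0.4, 6.7]
grip_width: 0.266
```

Request:
{"fn": "jog_arm", "kwargs": {
  "translation": [
    [0, 0, 15],
    [0, 0, 40],
    [0, 0, 80],
    [0, 0, 120],
    [0, 0, 150],
    [0, 0, 150],
    [0, 0, 150]
  ],
  "turn": [0, 0, 0, 0, 0, 0, 0]
}}

```text
clock: 13.83
position: [0.5629, -0.308, 0.2581]
ee_rot: [0.384, 0.924, 0.001, -0.007]
ft_force: [0.2, -0.6, -2.7]
grip_width: 0.267
```

```bash
python3 - <<'E'
from h import *
o=manip.get_obs();q=o["ee_rot"];print(o["position"].round(4),o["joint_pos"].round(2),"jaw",2*np.degrees(np.arctan2(q[1],q[0]))-90,o["grip_width"],o["ft_force"])
p=manip.camera("scene");save(p,"s5.png",None,1)
for k,z in(("guard_grip",o["position"][2]+.019),("knob_grip",.071)):
  for q in manip.pinpoint(p,k): print(k,q["confidence"],np.round(q["at"]),at(p,q["at"],z).round(4))
E
```

```text
[ 0.5629 -0.308   0.2581] [ 1.03  0.5  -0.87  1.32  0.37  1.5   0.98] jaw 44.89439401619262 0.26652971407685083 [ 0.17817176 -0.58712403 -2.70486526]
guard_grip 0.75 [118. 234.] [ 0.5735 -0.3026  0.2771]
knob_grip 0.81 [141. 280.] [ 0.5561 -0.3162  0.071 ]
```

View pics/s5.png

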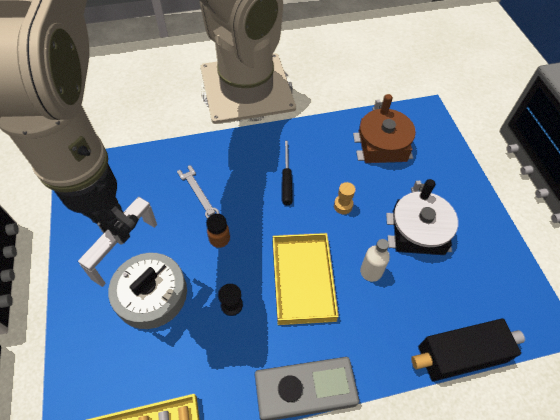

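The guard hangs level in the gripper at (118,240), the gauge and knob are bare, and all bystanders are standing. Carrying it to the tray.

Request:
{"fn": "jog_arm", "kwargs": {
  "translation": [
    [4, 35, 0],
    [8, 70, 0],
    [12, 105, 0],
    [16, 140, 0],
    [20, 175, 0],
    [24, 210, 0],
    [28, 245, 0],
    [32, 280, 0],
    [34, 314, 0],
    [34, 314, -40],
    [34, 314, -80],
    [34, 314, -100]
  ],
  "turn": [5, 10, 15, 20, 25, 30, 36, 36, 36, 36, 36, 36]
}}

```text
clock: 14.98
position: [0.5928, 0.0061, 0.1485]
ee_rot: [0.079, 0.997, -0.002, -0.013]
ft_force: [-0.4, -0.9, -2.6]
grip_width: 0.266
```

Request:
{"fn": "jog_arm", "kwargs": {
  "translation": [
    [0, 0, -10],
    [0, 0, -20],
    [0, 0, -20]
  ],
  "turn": [0, 0, 0]
}}

```text
clock: 15.23
position: [0.5917, 0.0058, 0.1266]
ee_rot: [0.079, 0.997, -0.002, -0.015]
ft_force: [1.1, 0.5, -2.4]
grip_width: 0.27
```

```bash
python3 - <<'E'
from h import *
o=manip.get_obs();q=o["ee_rot"];print(o["position"].round(4),o["joint_pos"].round(2),"jaw",2*np.degrees(np.arctan2(q[1],q[0]))-90,o["grip_width"],o["ft_force"].round(1))
p=manip.camera("scene");save(p,"s6.png",(200,180,440,360),2.5)
z=o["position"][2]-.06
for k,z in(("guard",z),("guard_grip",z+.069)):
  for r in manip.pinpoint(p,k): print(k,r["confidence"],np.round(r["at"]),at(p,r["at"],z).round(4))
E
```

```text
[0.5917 0.0058 0.1266] [ 0.68  0.57 -1.02  1.61  0.49  1.28  0.98] jaw 80.97534300348218 0.270009982779467 [ 1.1  0.5 -2.4]
guard 0.89 [301. 263.] [ 5.894e-01 -5.000e-04  6.660e-02]
guard_grip 0.63 [305. 247.] [0.5911 0.0032 0.1356]
```

View pics/s6.png

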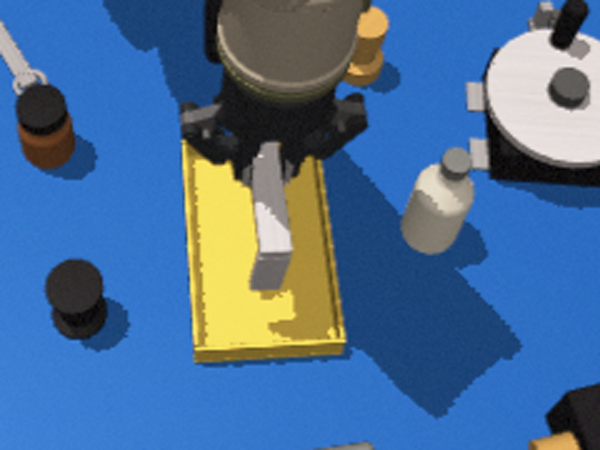

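The guard hangs over the tray, aligned with it and inside the walls. Shift +6,+3 mm and lower.

Request:
{"fn": "jog_arm", "kwargs": {
  "translation": [
    [6, 3, 0],
    [6, 3, -15],
    [6, 3, -30],
    [6, 3, -45],
    [6, 3, -55],
    [6, 3, -55],
    [6, 3, -55]
  ],
  "turn": [0, 0, 0, 0, 0, 0, 0]
}}

```text
clock: 15.97
position: [0.599, 0.0093, 0.074]
ee_rot: [0.079, 0.997, -0.002, -0.014]
ft_force: [-0.2, -1.2, -1.8]
grip_width: 0.263
```

Request:
{"fn": "jog_arm", "kwargs": {
  "translation": [
    [0, 0, -2],
    [0, 0, -4],
    [0, 0, -5],
    [0, 0, -5]
  ],
  "turn": [0, 0, 0, 0]
}}

```text
clock: 16.3
position: [0.599, 0.0092, 0.069]
ee_rot: [0.079, 0.997, -0.002, -0.013]
ft_force: [0.2, -0.1, -2.2]
grip_width: 0.263
```

Request:
{"fn": "jog_arm", "kwargs": {
  "translation": [
    [0, 0, -1],
    [0, 0, -2],
    [0, 0, -3],
    [0, 0, -3]
  ],
  "turn": [0, 0, 0, 0]
}}

```text
clock: 16.63
position: [0.5989, 0.0092, 0.0659]
ee_rot: [0.079, 0.997, -0.002, -0.013]
ft_force: [0.0, -1.0, -2.2]
grip_width: 0.264
```

Request:
{"fn": "jog_arm", "kwargs": {
  "translation": [
    [0, 0, -1],
    [0, 0, -2],
    [0, 0, -3],
    [0, 0, -3]
  ],
  "turn": [0, 0, 0, 0]
}}

```text
clock: 16.97
position: [0.599, 0.0093, 0.0639]
ee_rot: [0.079, 0.997, -0.002, -0.013]
ft_force: [-5.1, -1.1, 9.6]
grip_width: 0.272
```

Touchdown at TCP z = 0.064 as expected. Release and rise.

Request:
{"fn": "jog_arm", "kwargs": {
  "translation": [
    [0, 0, 0],
    [0, 0, 0],
    [0, 0, 0],
    [0, 0, 0]
  ],
  "turn": [0, 0, 0, 0],
  "grip": 60
}}

```text
clock: 17.3
position: [0.5991, 0.0093, 0.0639]
ee_rot: [0.079, 0.997, -0.002, -0.013]
ft_force: [0.5, -1.1, 0.3]
grip_width: 0.703
```

Request:
{"fn": "jog_arm", "kwargs": {
  "translation": [
    [0, 0, 20],
    [0, 0, 60],
    [0, 0, 100],
    [0, 0, 140],
    [-4, -35, 160],
    [-8, -70, 160],
    [-12, -105, 160],
    [-16, -140, 160],
    [-20, -175, 160],
    [-24, -210, 160],
    [-28, -245, 160],
    [-32, -280, 160]
  ],
  "turn": [0, 0, 0, -7, -14, -21, -28, -35, -42, -49, -56, -63]
}}

```text
clock: 18.3
position: [0.5665, -0.2725, 0.2239]
ee_rot: [0.59, 0.807, 0.005, -0.012]
ft_force: [1.0, 0.4, -0.7]
grip_width: 0.701
```

```bash
python3 - <<'E'
from h import *
o=manip.get_obs();q=o["ee_rot"];print(o["position"].round(4),"jaw",2*np.degrees(np.arctan2(q[1],q[0]))-90)
g=lambda p,x,y,r:cv2.resize(p["frame"][y-r:y+r,x-r:x+r,::-1],(390,390),interpolation=cv2.INTER_CUBIC)
t=manip.camera("top");s=manip.camera("scene")
cv2.imwrite("pics/c7.png",np.vstack([np.hstack([g(s,303,275,55),g(s,148,285,48)]),]))
for p in(t,s):
  for k,z in(("guard",.004),("guard_grip",.073),("knob_grip",.071)):
    for r in manip.pinpoint(p,k): print(k,r["confidence"],np.round(r["at"]),at(p,r["at"],z).round(4))
E
```

```text
[ 0.5665 -0.2725  0.2239] jaw 17.630451043694933
guard 0.62 [277. 155.] [0.5963 0.0018 0.004 ]
guard_grip 0.73 [274. 146.] [0.6019 0.0084 0.073 ]
knob_grip 0.62 [409. 167.] [ 0.5594 -0.3129  0.071 ]
guard 0.68 [303. 280.] [0.6013 0.0048 0.004 ]
guard_grip 0.64 [303. 266.] [0.6001 0.0007 0.073 ]
knob_grip 0.82 [143. 279.] [ 0.5561 -0.3125  0.071 ]
```

View pics/c7.png

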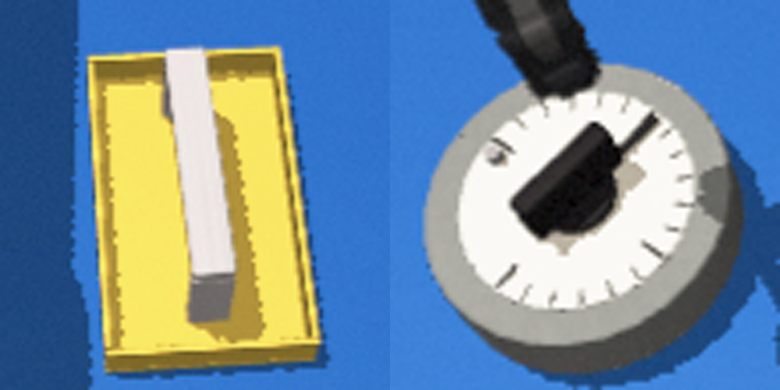

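The guard stands upright on the tray floor. The knob bar and needle point up-right in the crop (tip ≈(655,118)), with the zero pin ≈(497,153) and zero tick ≈(505,133).

```bash
python3 - <<'E'
from h import *
s=manip.camera("scene");G=np.array([.5595,-.3115])
P=lambda x,y:(100+x*96/390,237+y*96/390)
ang=lambda a,b:np.degrees(np.arctan2(*(a-b)[1::-1])).round(1)
tip=at(s,P(266,116),.047);n0=at(s,P(232,153),.047);pin=at(s,P(107,153),.052)
ticks=[at(s,P(*q),.045) for q in((114,133),(120,278),(265,252))]
print("needle",ang(tip,n0),ang(tip[:2],G),"pin",ang(pin[:2],G))
e1=at(s,P(210,122),.083);e2=at(s,P(124,198),.083);print("bar",ang(e1,e2),np.linalg.norm(e1-e2),(e1+e2)/2)
print([ (ang(t[:2],G),np.linalg.norm(t[:2]-G)) for t in ticks],(ticks[0]+ticks[2])/2)
E
```

```text
needle 131.9 130.2 pin -129.6
bar 125.6 0.0522187706877268 [ 0.55543568 -0.31246696  0.083     ]
[(np.float64(-142.3), np.float64(0.055265221846319164)), (np.float64(-46.0), np.float64(0.04876868712693546)), (np.float64(43.0), np.float64(0.049599183975016975))] [ 0.55578235 -0.31149652  0.045     ]
```

Request:
{"fn": "jog_arm", "kwargs": {
  "translation": [
    [-1, -4, 0],
    [-2, -8, 0],
    [-3, -12, 0],
    [-4, -16, 0],
    [-5, -20, 0],
    [-6, -24, 0],
    [-7, -28, 0],
    [-8, -32, 0],
    [-8, -36, 0],
    [-8, -39, 0],
    [-8, -39, 0],
    [-8, -39, 0]
  ],
  "turn": [-7, -14, -21, -28, -35, -42, -49, -56, -63, -70, -77, -84],
  "grip": 45
}}

```text
clock: 19.75
position: [0.5597, -0.3076, 0.224]
ee_rot: [0.978, 0.207, 0.012, -0.006]
ft_force: [0.2, 1.1, -0.1]
grip_width: 0.526
```

Request:
{"fn": "jog_arm", "kwargs": {
  "translation": [
    [0, 0, 0],
    [0, 0, 0],
    [0, 0, -10],
    [0, 0, -20],
    [0, 0, -30],
    [0, 0, -40],
    [0, 0, -50],
    [0, 0, -60],
    [0, 0, -70],
    [0, 0, -80],
    [0, 0, -80],
    [0, 0, -80]
  ],
  "turn": [-7, -14, -21, -28, -35, -42, -49, -56, -63, -70, -74, -74]
}}

```text
clock: 20.75
position: [0.5598, -0.3063, 0.1434]
ee_rot: [0.905, -0.424, 0.013, 0.003]
ft_force: [-0.4, -0.2, 0.0]
grip_width: 0.529
```

```bash
python3 - <<'E'
from h import *
o=manip.get_obs();q=o["ee_rot"];print(o["position"].round(4),o["joint_pos"].round(2),"jaw",2*np.degrees(np.arctan2(q[1],q[0]))-90,o["grip_width"])
p=manip.camera("wrist");save(p,"w8.png",None,.8)
for k,z in(("gauge",0),("knob_grip",.071)):
  for r in manip.pinpoint(p,k): print(k,r["confidence"],np.round(r["at"]),at(p,r["at"],z).round(4))
E
```

```text
[ 0.5598 -0.3063  0.1434] [ 0.67  0.42 -0.31  1.55  0.14  1.17 -2.12] jaw -140.21618231220805 0.5287740178141854
gauge 0.9 [274. 194.] [ 0.5592 -0.3094  0.    ]
knob_grip 0.85 [274. 219.] [ 0.5602 -0.3097  0.071 ]
```

View pics/w8.png

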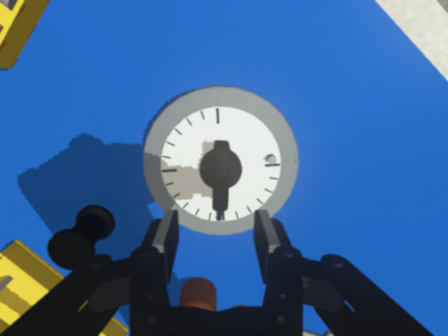

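The knob bar is aligned between the jaws (220,170), with the needle pointing down and the zero tick and pin on the right at (272,160). That leaves 90° to turn counter-clockwise. Descend and grip.

Request:
{"fn": "jog_arm", "kwargs": {
  "translation": [
    [0, -4, -15],
    [0, -4, -35],
    [0, -4, -55],
    [0, -4, -70],
    [0, -4, -80],
    [0, -4, -87],
    [0, -4, -87],
    [0, -4, -87]
  ],
  "turn": [0, 0, 0, 0, 0, 0, 0, 0]
}}

```text
clock: 21.57
position: [0.5605, -0.3113, 0.0581]
ee_rot: [0.907, -0.422, 0.014, 0.003]
ft_force: [-0.3, 0.1, 0.1]
grip_width: 0.528
```

Request:
{"fn": "jog_arm", "kwargs": {
  "translation": [
    [0, 0, 0],
    [0, 0, 0],
    [0, 0, 0],
    [0, 0, 0],
    [0, 0, 0],
    [0, 0, 0]
  ],
  "turn": [0, 0, 0, 0, 0, 0],
  "grip": 4,
  "grip_force": 30
}}

```text
clock: 22.07
position: [0.5605, -0.3124, 0.0593]
ee_rot: [0.906, -0.422, 0.015, 0.003]
ft_force: [-3.7, -1.7, 5.3]
grip_width: 0.157
```

Request:
{"fn": "jog_arm", "kwargs": {
  "translation": [
    [0, 0, 0],
    [0, 0, 0],
    [0, 0, 0],
    [0, 0, 0],
    [0, 0, 0],
    [0, 0, 0],
    [0, 0, 0],
    [0, 0, 0],
    [0, 0, 0],
    [0, 0, 0],
    [0, 0, 0],
    [0, 0, 0]
  ],
  "turn": [7, 14, 21, 28, 35, 42, 49, 56, 63, 70, 77, 82]
}}

```text
clock: 23.07
position: [0.5607, -0.31, 0.0594]
ee_rot: [0.96, 0.28, 0.013, -0.008]
ft_force: [-2.6, 7.5, 1.4]
grip_width: 0.155
```

Request:
{"fn": "jog_arm", "kwargs": {
  "translation": [
    [0, 0, 0],
    [0, 0, 0],
    [0, 0, 0],
    [0, 0, 0]
  ],
  "turn": [2, 4, 6, 6]
}}

```text
clock: 23.4
position: [0.5605, -0.3097, 0.0594]
ee_rot: [0.944, 0.331, 0.013, -0.009]
ft_force: [-0.9, 1.3, -0.9]
grip_width: 0.156
```

```bash
python3 - <<'E'
from h import *
o=manip.get_obs();q=o["ee_rot"];print(o["position"].round(4),o["joint_pos"].round(2),"jaw",2*np.degrees(np.arctan2(q[1],q[0]))-90,o["grip_width"],o["ft_force"].round(1),o["torque"].round(2))
E
```

```text
[ 0.5605 -0.3097  0.0594] [ 0.9   0.58 -0.61  1.57  0.33  1.09 -0.67] jaw -51.33850837167609 0.1559321997955189 [-0.9  1.3 -0.9] [0.07 0.22 0.05]
```

Request:
{"fn": "jog_arm", "kwargs": {
  "translation": [
    [0, 0, 0],
    [0, 0, 0],
    [0, 0, 0],
    [0, 0, 0]
  ],
  "turn": [2, 4, 4, 4]
}}

```text
clock: 23.73
position: [0.5605, -0.3096, 0.0594]
ee_rot: [0.932, 0.363, 0.012, -0.01]
ft_force: [-0.9, 1.1, -2.1]
grip_width: 0.154
```

```bash
cat > st.py <<'E'
from h import *
o=manip.get_obs();q=o["ee_rot"];print(o["position"].round(4),"jaw",2*np.degrees(np.arctan2(q[1],q[0]))-90,o["grip_width"],o["ft_force"].round(1),o["torque"].round(2))
E
python3 st.py
```

```text
[ 0.5605 -0.3096  0.0594] jaw -47.43623222761002 0.15402769553710458 [-0.9  1.1 -2.1] [0.04 0.11 0.05]
```

Request:
{"fn": "jog_arm", "kwargs": {
  "translation": [
    [0, 0, 0],
    [0, 0, 0],
    [0, 0, 0]
  ],
  "turn": [2, 3, 3]
}}

```text
clock: 23.98
position: [0.5604, -0.3096, 0.0594]
ee_rot: [0.922, 0.386, 0.012, -0.01]
ft_force: [-0.8, 1.8, -0.5]
grip_width: 0.16
```

```bash
python3 st.py
```

```text
[ 0.5604 -0.3096  0.0594] jaw -44.53078696437915 0.1597375577674549 [-0.8  1.8 -0.5] [ 0.17  0.16 -1.12]
```

The moment jumps to 1.1 N m after about 95°, so the zero stop is reached. Release, lift clear, check.

Request:
{"fn": "jog_arm", "kwargs": {
  "translation": [
    [0, 0, 0],
    [0, 0, 0],
    [0, 0, 0],
    [0, 0, 0]
  ],
  "turn": [0, 0, 0, 0],
  "grip": 50
}}

```text
clock: 24.32
position: [0.5606, -0.3098, 0.0597]
ee_rot: [0.922, 0.386, 0.012, -0.01]
ft_force: [-0.1, 0.2, -0.1]
grip_width: 0.587
```

Request:
{"fn": "jog_arm", "kwargs": {
  "translation": [
    [0, 0, 20],
    [0, 0, 50],
    [0, 0, 90],
    [0, 0, 130],
    [0, 0, 170],
    [-40, 0, 200],
    [-80, 0, 220],
    [-120, 0, 220],
    [-160, 0, 220],
    [-160, 0, 220],
    [-160, 0, 220]
  ],
  "turn": [0, 0, 0, 0, 0, 0, 0, 0, 0, 0, 0]
}}

```text
clock: 25.23
position: [0.3979, -0.3111, 0.2804]
ee_rot: [0.923, 0.384, 0.011, -0.009]
ft_force: [-1.0, 0.3, 0.4]
grip_width: 0.586
```

```bash
python3 st.py; python3 - <<'E'
from h import *
g=lambda p,x,y,r:cv2.resize(p["frame"][y-r:y+r,x-r:x+r,::-1],(300,300),interpolation=cv2.INTER_CUBIC)
t=manip.camera("top");s=manip.camera("scene")
f=s["frame"][100:380,40:500,::-1]
cv2.imwrite("pics/c9.png",np.vstack([np.hstack([g(s,148,285,48),g(t,156,172,45)]),cv2.resize(f,(600,300))]))
for p in(t,s):
  for k in("bottle","jar","adapter","spool"):
    for r in manip.pinpoint(p,k)[:2]: print(k,r["confidence"],at(p,r["at"],0).round(3)[:2])
E
```

```text
[ 0.3979 -0.3111  0.2804] jaw -44.793934893537724 0.5859799949745285 [-1.   0.3  0.4] [0.02 0.02 0.05]
bottle 0.68 [0.609 0.149]
jar 0.67 [ 0.46  -0.154]
adapter 0.74 [0.438 0.153]
spool 0.65 [ 0.616 -0.152]
bottle 0.77 [0.613 0.151]
jar 0.68 [ 0.461 -0.157]
adapter 0.66 [0.436 0.149]
spool 0.93 [ 0.619 -0.159]
```

View pics/c9.png

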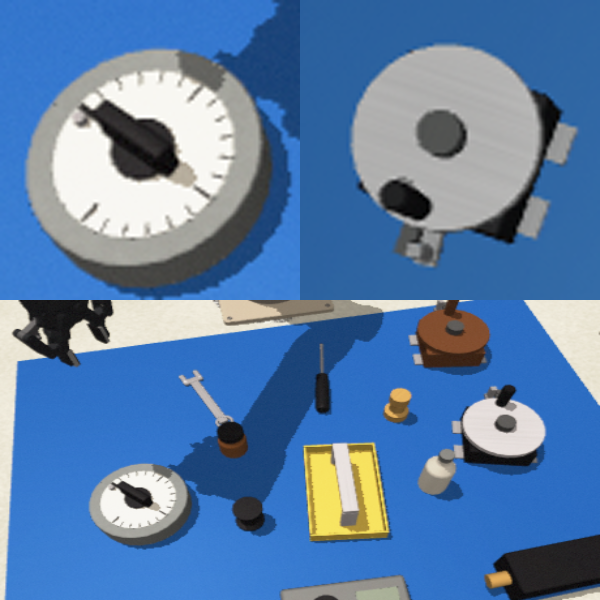

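The needle lies at the zero pin (crop (85,113)), the wheel's tab is against the lug (415,245) and the guard is upright in the tray. The bystanders measure within about 7 mm of their first estimates, and the arm is clear.

```bash
python3 -c "
from workcell import manip
print(manip.hand_in())"
```

```text
the job is handed in; nothing more can be done
None
```

The job is done and handed in at about 25 s of the 72 s allowed; `hand_in` gives no verdict.

- **Handwheel:** I wound the black loading unit's wheel back about 290° counter-clockwise until it stalled at 20–30 N. The last picture shows its tab against the steel stop. I inferred that it is home from the stall and the picture; the joint angle itself was not read.
- **Guard:** It is off the gauge and standing upright, roughly central on the tray floor. The tool met the floor at the expected height. The networks' fixes on it agree to about 8 mm.
- **Dial:** I turned the reset knob about 95° counter-clockwise until the twisting moment jumped to about 1.1 N m. The needle then lay at the zero pin.
- **Bystanders:** All four are standing. They measure within about 7 mm of where I first saw them, which is the scatter of the networks. The brown look-alike was not touched.
- **Disagreements:** Early estimates of the loader's centre differed by up to about 9 mm between methods. I settled it from the wheel's outline and the arc the handle followed. The tool ended about 1.5° tilted after the stall, with no visible effect.

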